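# Pack the long hand pump into its well in the cupping kit

## Task

Finish packing the cupping-therapy kit: pick up the long cream hand pump that stands on the bench (not the short one) and stand it, nozzle up, in the empty round well of the kit's white insert board, upright and down on the well's floor. Leave the short pump and the pump that is already packed as they are.

Things in the scene. Friction and masses are not known exactly. Their poses are not given: they have to be found in the camera images.
- long_pump_mid (a point): Long cream plastic hand pump standing on the bench, 170 mm tall, 0.16 kg. From below: foot flange 38 mm in diameter, 8 mm high; round barrel 34 mm in diameter up to 125 mm (grip it at any yaw 75 to 120 mm above the foot); neck 24 mm wide to 150 mm; grey nozzle 12 mm wide to 170 mm. This point is on its axis half-way up, 85 mm above the foot; z points to the nozzle.
- well (a point): Mouth centre of the kit's empty round well, 58 mm wide, 52 mm deep, flat floor; z up. Kit: fixed carton 246 x 316 mm, 64 mm high, white board level with this point, 60 mm over the bench; clear cups on it reach 78 mm. Of two wells on its long side nearer the robot the right one (-y) is empty; the other, 180 mm to the left, holds a pump. A pump's half-way point is 33 mm above this point once seated.
- short_pump_mid (a point): The short hand pump, which stays where it is: same cream plastic and same diameters as the long one but only 105 mm tall, standing upright on the bench. This point lies on its axis half-way up, 52.5 mm above its foot; z points along the axis to the nozzle.
- packed_pump_mid (a point): A second long pump just like the first, 170 mm tall, already standing in the kit's other well; it stays there. This point lies on its axis half-way up, 85 mm above its foot; z points along the axis to the nozzle.
There are look-alikes about, which are no part of the job. Leave any red look-alike of the part that bears long_pump_mid alone.

How it is judged:
At the end, for the whole second after the job is handed in: The long pump stands at rest in the empty well, nozzle up: its half-way point within 25 mm sideways of the well's axis and less than 40 mm above the well's mouth (33 mm when its foot is on the floor), its axis within 10 degrees of vertical (horizontal distance between long_pump_mid and well below 0.025 m and z of long_pump_mid in the frame of well below 0.04 m and angle between long_pump_mid's own z axis and vertical below 0.175 rad and linear speed of long_pump below 0.02 m/s); the robot touches nothing.
It fails at once if the short pump is moved more than 30 mm or tipped (distance of short_pump_mid from where it was at the start of the episode above 0.03 m or angle between short_pump_mid's own z axis and vertical above 0.5 rad).
It fails at once if the packed pump is pulled out or tipped (distance of packed_pump_mid from where it was at the start of the episode above 0.04 m or angle between packed_pump_mid's own z axis and vertical above 0.5 rad).
It also fails if it takes over 38 s, if anything falls off the work surface, if the arm or the gripper's body presses on something with over 40 N, if the wrist force passes 120 N, or if a joint passes its speed limit or range.

## Robot

A 6-joint arm with a two-finger parallel gripper is mounted at the origin on the work surface. World frame = base frame: x ahead of the robot, y to its left, z up, the work surface at z = 0. Lengths are in m, angles in rad, forces in N, time in s.
With the tool pointing down it reaches from about 0.275 to 0.875 m from the base axis. Payload 12.5 kg.
Tool frame: the origin (TCP) lies at the very end of the fingers, on their centre line; the grasp point (between the pads) lies 19 mm behind it; x points along the fingers, y is the direction in which the jaws open and shut, and the axes are right-handed (so a half turn about x gives the same grasp; the last joint's range is limited). The gripper opens to 85 mm and grips with 20 to 120 N. Pads are 22 mm wide; open, the fingers measure 114 mm over their backs; the gripper's body (76 mm by 85 mm) begins 54 mm behind the grasp point. The pads swing forward as they close: fully open they stand 13 mm farther back than shut.
Start: joints at [-1.187, 0.351, 1.652, -0, 1.139, -0.085], TCP at [0.249, -0.491, 0.231] pointing down, gripper open.
Joint ranges: [-2.75, 2.75], [-0.79, 2.1], [0.01, 2.65], [-1.57, 4.71], [0.07, 3.14], [-2.87, 2.87]. Speed limits (rad/s): [2.22, 2.22, 2.79, 3.14, 3.14, 3.14].

## Interface

Orientations are given as a 3x3 rotation matrix whose columns are the frame's x, y, z axes.
In Python, from bench import manip gives the robot as it stands. Calls block until the motion is done:
- manip.move_ptp(position, orientation): joint-space move of the TCP to a pose.
- manip.move_l(position, attitude=None, max_speed=0.15): straight line of the TCP; attitude=None keeps the orientation; max_speed is the mean speed in m/s.
- manip.move_j(angles): joint-space move.
- manip.set_gripper(opening, effort=None): opening from 0.0 (shut) to 1.0 (fully open); effort is the grip in N (None keeps the last); returns when the fingers have stopped.
- manip.dwell(seconds).
- manip.inverse_kinematics(position, orientation): joint angles nearest the present ones, or None.
- manip.grab_frame(name): name is "scene" or "top" or "wrist"; returns (picture, depth): 420x560x3 uint8, red, green, blue; 420x560 float32, m along the optical axis (not along the pixel's ray), 0 where there is no reading.
- manip.get_calibration(name): a dict with "camera_matrix" (3x3 intrinsics, pixels), "k1" (the pictures are not rectified: a ray, as slopes to the right and down, at radius r is drawn at 1 + k1 r^2 times it, then the intrinsics apply), "R" (3x3) and "t" (3): a world point X has camera coordinates R X + t. Camera axes: x right, y down, z forward; pixel columns grow to the right and rows downward; lengths in m; the calibration is good to about 2 mm. A picture is of the moment at which its call begins: read the wrist's pose just before it. get_calibration takes no time and is no camera call; for the wrist camera it gives the pose at the moment of the call.
A pose or a line that the arm cannot do raises manip.Unreachable and nothing moves.
- manip.sign_off(): hands the job in, once; it reports no verdict.
Trained networks look in the newest picture that a camera, given by its name, has taken for a name from the list of things; names that differ only in an ending like _2 or _b are one class to them, and where a whole thing is asked for, a point or a joint stands for the part that bears it (a point fixed in the world has none). Each returns a list of dicts, best first, with "confidence" (0 to 1); they miss things now and then, are a little off and sometimes report something else, mostly with a low value. They report only what shows in the picture. A call takes as long as a camera call. They do not tell look-alikes from the thing itself.
- manip.look_for(camera, name): "at" ([x, y, z] in m, in world coordinates, good to about 4 mm: the middle of the surface that is visible of it).
Readings, each from a call of its own:
- manip.current_time(): time.
- manip.current_qpos(): joint angles.
- manip.current_joint_vel(): joint speeds.
- manip.current_joint_torque(): joint torques, N m.
- manip.current_ee_pos(): TCP position.
- manip.current_tcp_rot(): TCP orientation.
- manip.current_force(): force on the tool from outside, world axes, zero at the start.
- manip.current_ft_torque(): the same for the moment, N m.
- manip.current_grip_width(): opening from 0.0 (shut) to 1.0 (fully open).
Only numpy, scipy, OpenCV 4.12 (cv2) and the standard library are available. Lean on these libraries where they do the work, as an engineer would, in place of code of your own. Each camera call takes 0.05 s, during which the arm holds its last target.

## Working session

There is one attempt and no reset: what is moved stays moved. The work goes in short steps, each a Python script; the robot and the scene stay as the last script left them, time stands still between calls to the robot, and variables do not carry over. Pictures are saved under pics/ and viewed, and the job is handed in when it is done.

```bash
ls; mkdir -p pics
python3 - <<'E'
from bench import manip
import cv2
print(manip.current_time())
for n in ("scene","top"):
    p,d=manip.grab_frame(n)
    cv2.imwrite(f"pics/{n}0.png",p[:,:,::-1])
    for k in ("long_pump_mid","well","short_pump_mid","packed_pump_mid"):
        try: print(n,k,[(([round(float(v),3) for v in r["at"]]),round(r["confidence"],2)) for r in manip.look_for(n,k)])
        except Exception as e: print(n,k,e)
print(manip.current_time(), manip.current_tcp_rot(), manip.current_ee_pos())
E
```

```text
pics
0.0
scene long_pump_mid [([0.461, -0.116, 0.083], 0.89), ([0.401, -0.063, 0.088], 0.77)]
scene well [([0.609, 0.164, 0.057], 0.96)]
scene short_pump_mid [([0.596, -0.106, 0.049], 0.62)]
scene packed_pump_mid [([0.507, 0.266, 0.112], 0.81)]
top long_pump_mid [([0.45, -0.112, 0.124], 0.68), ([0.391, -0.054, 0.127], 0.57)]
top well [([0.57, 0.185, 0.056], 0.6)]
top short_pump_mid [([0.577, -0.105, 0.064], 0.63)]
top packed_pump_mid [([0.494, 0.261, 0.135], 0.86)]
0.5 [[-5.25388032e-07  4.51800250e-01 -8.92119126e-01]
 [ 5.98418132e-05 -8.92119124e-01 -4.51800249e-01]
 [-9.99999998e-01 -5.36233965e-05 -2.65678375e-05]] [ 0.2485064  -0.49061855  0.23128153]
```

View pics/scene0.png

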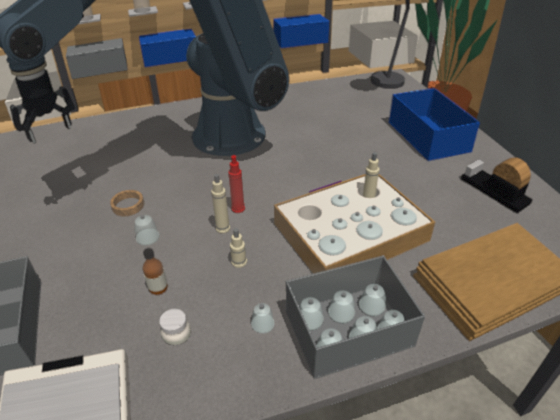

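View pics/top0.png

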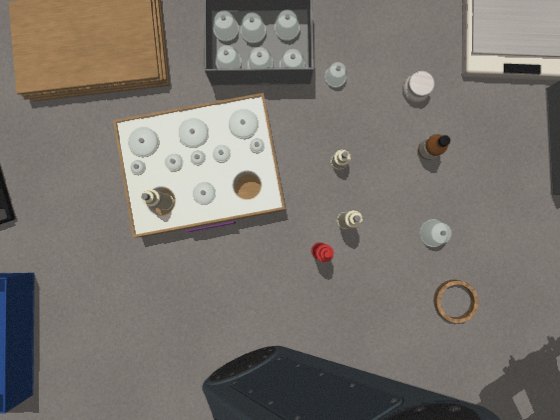

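The scene picture shows three pump-like things on the bench: the cream long one (220,205), the red one (236,187) and the short one (238,250). In the top view they are at (350,219), (323,252) and (341,159). The cream pump at 170 mm is the target. The empty well is at (247,185) in the top view, and the packed pump is at (152,198). Next I'll measure the pumps and the well from depth and confirm the target with a crop.

```bash
cat > h.py <<'E'
from bench import manip
import numpy as np, cv2
from scipy.optimize import least_squares
def cloud(n,p,d,c=None):
    c=c or manip.get_calibration(n)
    K=np.array(c["camera_matrix"],float);R=np.array(c["R"]);t=np.array(c["t"])
    vv,uu=np.mgrid[:d.shape[0],:d.shape[1]]
    pts=np.stack([uu,vv],-1).reshape(-1,1,2).astype(np.float64)
    s=rays(c,pts[:,0])
    z=d.reshape(-1).astype(float)
    X=np.c_[s*z[:,None],z]
    W=(X-t)@R
    W[z<=0]=np.nan
    return W.reshape(d.shape+(3,))
def rays(c,uv):
    K=np.array(c["camera_matrix"],float)
    q=(np.asarray(uv,float)-[K[0,2],K[1,2]])/[K[0,0],K[1,1]]
    s=q.copy()
    for _ in range(20): s=q/(1+c["k1"]*(s**2).sum(1,keepdims=True))
    return s
def atz(c,uv,z):
    s=rays(c,uv);R=np.array(c["R"]);t=np.array(c["t"])
    o=-R.T@t; dd=np.c_[s,np.ones(len(s))]@R
    k=(z-o[2])/dd[:,2]
    return o+dd*k[:,None]
def fitc(P,r=0.017):
    f=lambda a:np.hypot(P[:,0]-a[0],P[:,1]-a[1])-r
    s=least_squares(f,P[:,:2].mean(0),loss="soft_l1",f_scale=0.002)
    return s.x,np.median(abs(f(s.x)))
E
python3 - <<'E'
from h import *
for n in ("scene","top"):
    p,d=manip.grab_frame(n); c=manip.get_calibration(n)
    np.savez(f"{n}.npz",p=p,d=d)
    W=cloud(n,p,d,c); print(n,"cam",-np.array(c["R"]).T@np.array(c["t"]))
    for k,xy,lo,hi in (("long",(.455,-.114),.03,.115),("red",(.396,-.058),.03,.115),("short",(.587,-.105),.02,.055),("packed",(.50,.264),.08,.125)):
        M=(np.hypot(W[...,0]-xy[0],W[...,1]-xy[1])<.04)&(W[...,2]>.01)
        P=W[M]; B=P[(P[:,2]>lo)&(P[:,2]<hi)]
        # bias start away from camera
        print(k,len(B),"zmax %.3f"%P[:,2].max() if len(P) else None, fitc(B) if len(B)>10 else None, p[M].mean(0).round() if M.any() else None)
# well by rim in top: dark/brown pixels
p,d=np.load("top.npz")["p"],np.load("top.npz")["d"]; c=manip.get_calibration("top")
roi=p[165:205,225:270].astype(int)
m=((roi[...,0]-roi[...,2])>40).astype(np.uint8)
cs,_=cv2.findContours(m,cv2.RETR_EXTERNAL,cv2.CHAIN_APPROX_NONE)
q=max(cs,key=cv2.contourArea)[:,0]+[225,165]
w=atz(c,q,.06); 
f=lambda a:np.hypot(w[:,0]-a[0],w[:,1]-a[1])-a[2]
s=least_squares(f,[*w[:,:2].mean(0),.029],loss="soft_l1",f_scale=.001); print("well top",s.x,abs(s.fun).mean(),w.min(0),w.max(0))
W=cloud("top",p,d,c); print("board z",np.median(W[205:215,225:240,2]),"floor",np.nanmedian(W[182:190,243:251,2]))
cv2.imwrite("pics/topcrop.png",cv2.resize(p[140:270,220:380,::-1],None,fx=4,fy=4,interpolation=cv2.INTER_CUBIC))
s_=np.load("scene.npz")["p"]; cv2.imwrite("pics/scrop.png",cv2.resize(s_[140:280,190:340,::-1],None,fx=4,fy=4,interpolation=cv2.INTER_CUBIC))
E
```

```text
scene cam [ 1.34011912 -0.241813    0.79704707]
long 360 zmax 0.172 (array([ 0.45141264, -0.12132541]), np.float64(0.0008366110573056577)) [141. 133. 114.]
red 330 zmax 0.172 (array([ 0.38655496, -0.06426841]), np.float64(0.0008634271854344039)) [127.  56.  52.]
short 159 zmax 0.108 (array([ 0.58108939, -0.11075021]), np.float64(0.0006512984623618066)) [145. 138. 118.]
packed 170 zmax 0.181 (array([0.49710249, 0.26825768]), np.float64(0.0009915142494274637)) [157. 150. 132.]
top cam [0.42762464 0.02629493 1.07435349]
long 81 zmax 0.172 (array([ 0.45074456, -0.12055702]), np.float64(0.00017379201214298007)) [146. 140. 122.]
red 48 zmax 0.174 (array([ 0.38559351, -0.06371852]), np.float64(0.0001429646215876327)) [150.  50.  48.]
short 52 zmax 0.108 (array([ 0.58038192, -0.11010213]), np.float64(0.00018133918295763773)) [143. 137. 120.]
packed 96 zmax 0.181 (array([0.49726345, 0.26868104]), np.float64(0.00022630157802401574)) [159. 156. 143.]
well top [0.51738716 0.08574634 0.02173554] 0.0029755105207728044 [0.49780836 0.06159812 0.06      ] [0.53900957 0.11113056 0.06      ]
board z 0.05903492019081341 floor 0.00684861715119664
```

View pics/topcrop.png

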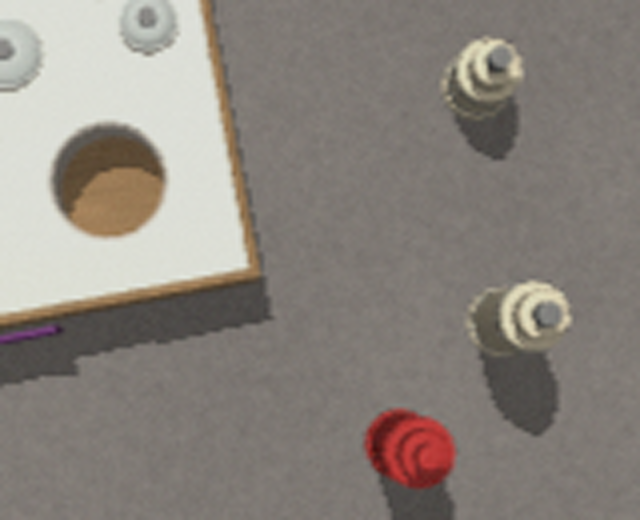

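View pics/scrop.png

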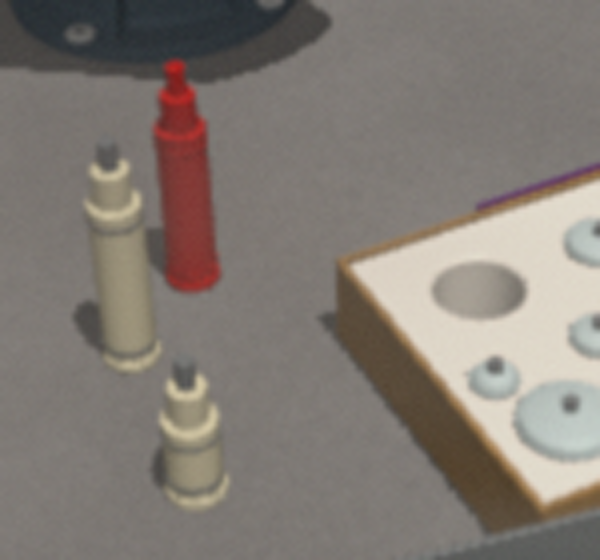

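The crops confirm the target: the cream long pump with the grey nozzle at top-view pixel (350,219). The red one is the look-alike and the third is only about 105 mm tall. In the well crop the rim is centred at about (247,185). My brown mask only caught part of it, so I'll refit the rim and check the reach of a tilted grasp. A vertical grasp would leave only about 2 mm between the nozzle and the gripper body.

```bash
cat >> h.py <<'E'
def rot(az,a,sg=1):
    d=np.array([np.cos(az),np.sin(az),0]); x=np.sin(a)*d-np.array([0,0,np.cos(a)])
    y=sg*np.array([-np.sin(az),np.cos(az),0]); return np.c_[x,y,np.cross(x,y)]
def tcp(g,R): return np.asarray(g)+.019*R[:,0]
E
python3 - <<'E'
from h import *
p=np.load("top.npz")["p"]; c=manip.get_calibration("top")
g=cv2.cvtColor(p[168:204,228:267],cv2.COLOR_RGB2GRAY)
up=cv2.resize(g,None,fx=8,fy=8,interpolation=cv2.INTER_CUBIC)
m=(up<165).astype(np.uint8)
cs,_=cv2.findContours(m,cv2.RETR_EXTERNAL,cv2.CHAIN_APPROX_NONE)
q=(max(cs,key=cv2.contourArea)[:,0]+.5)/8-.5+[228,168]
w=atz(c,q,.06)
s=least_squares(lambda a:np.hypot(w[:,0]-a[0],w[:,1]-a[1])-a[2],[*w[:,:2].mean(0),.029],loss="soft_l1",f_scale=.001); print("well",s.x,abs(s.fun).mean())
pk=np.array([.4972,.2685]); print("to packed",np.hypot(*(s.x[:2]-pk)))
for a in (35,45,50):
  for az in (-10,0,10,20,30,45,60,70,80,90):
    o=[]
    for xy,zz in (((.451,-.121),.11),((.451,-.121),.22),(s.x[:2],.22),(s.x[:2],.12)):
      for sg in (1,-1):
        R=rot(np.radians(az),np.radians(a),sg)
        j=manip.inverse_kinematics(tcp([*xy,zz],R),R)
        o.append("None" if j is None else str(np.round(j,1).tolist()))
    print(a,az,[x!="None" for x in o], o[0] if az in(45,70) else "", o[1] if az in (45,70) else "")
E
```

```text
well [0.5258191  0.08921994 0.02929362] 0.0001755316106231992
to packed 0.18154997312428264
35 -10 [True, True, True, True, True, True, True, False]  
35 0 [True, True, True, True, True, True, False, False]  
35 10 [True, True, False, True, True, True, True, True]  
35 20 [True, True, False, True, True, True, True, True]  
35 30 [True, True, False, True, True, True, True, True]  
35 45 [True, True, True, True, False, True, True, True] [-0.7, 0.4, 2.1, 1.0, 0.8, 2.5] [-0.7, 0.4, 2.1, 1.0, 0.8, -0.7]
35 60 [True, True, True, True, False, True, True, True]  
35 70 [True, True, True, True, True, True, True, True] [-0.7, 0.5, 2.0, 0.7, 1.0, 2.3] [-0.7, 0.5, 2.0, 0.7, 1.0, -0.8]
35 80 [True, True, True, True, True, True, True, True]  
35 90 [True, True, True, True, True, True, True, True]  
45 -10 [True, True, True, True, True, False, True, True]  
45 0 [True, True, True, True, True, True, True, True]  
45 10 [True, True, True, True, True, True, True, True]  
45 20 [True, True, True, True, False, True, True, True]  
45 30 [True, True, True, True, False, True, True, True]  
45 45 [True, Tru
[... 388 characters left out ...]
rue]  
50 -10 [True, True, True, True, True, True, True, True]  
50 0 [True, True, True, True, True, True, True, True]  
50 10 [True, True, True, True, True, True, True, True]  
50 20 [True, True, True, True, True, True, True, True]  
50 30 [True, True, True, True, True, True, True, True]  
50 45 [True, True, True, True, True, True, True, True] [-0.8, 0.5, 2.2, 1.2, 1.0, 2.1] [-0.8, 0.5, 2.2, 1.2, 1.0, -1.0]
50 60 [True, True, True, True, True, True, True, True]  
50 70 [True, True, True, True, True, True, True, True] [-0.8, 0.6, 1.9, 0.9, 1.2, 2.1] [-0.8, 0.6, 1.9, 0.9, 1.2, -1.0]
50 80 [True, True, True, True, True, True, True, True]  
50 90 [True, True, True, True, True, True, True, True]
```

The well fit is good: radius 29.3 mm against 29 mm, and 181.5 mm to the packed pump against 180 mm. Plan: grasp with a 45° tilt at azimuth 60°, coming in from the free -x/-y side. The jaws then clear the red pump at about 85 mm, and the nozzle clears the gripper body.

Run:
```python
from h import *
R=rot(np.radians(60),np.radians(45),-1)
g=np.array([.451,-.121,.110])
manip.set_gripper(0.75,40)
manip.move_ptp(tcp(g,R)-.13*R[:,0],R)
print(manip.current_time(),manip.current_qpos(),manip.current_grip_width())
p,d=manip.grab_frame("scene"); cv2.imwrite("pics/s1.png",p[:,:,::-1])
p,d=manip.grab_frame("wrist"); cv2.imwrite("pics/w1.png",p[:,:,::-1])
```

```text
2.2083 [-0.93368523  0.38961813  1.94881996  0.74363717  1.27700883 -0.81023011] 0.7477704515788931
```

View pics/s1.png

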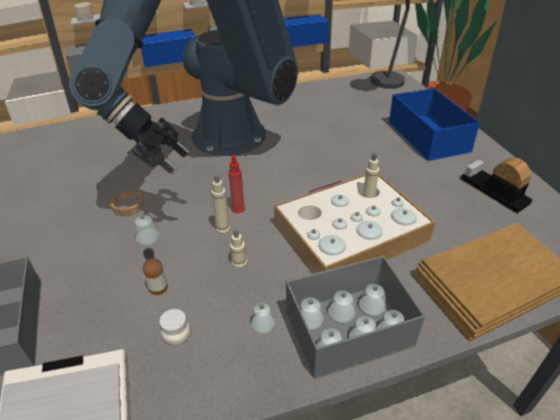

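View pics/w1.png

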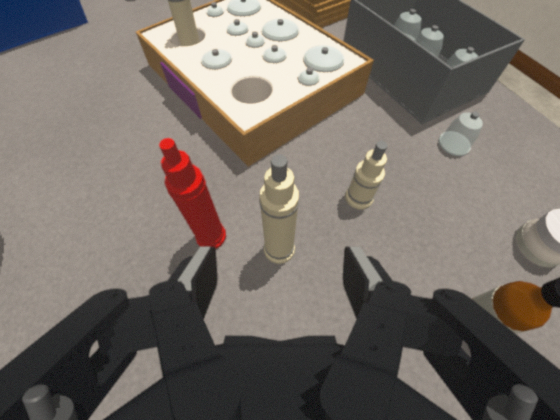

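The scene view shows the gripper behind and to the left of the pump. In the wrist view the cream pump at (280,215) is centred between the fingers, with the red one at (195,200) outside the left finger and the short one at (368,178) outside the right. I'll approach, grip and lift a little.

Run:
```python
from h import *
R=rot(np.radians(60),np.radians(45),-1)
g=np.array([.451,-.121,.110])
T=tcp(g,R)
manip.move_l(T-.03*R[:,0],max_speed=.1); print(manip.current_force().round(1))
manip.move_l(T,max_speed=.05); print(manip.current_force().round(1))
p,d=manip.grab_frame("wrist"); cv2.imwrite("pics/w2.png",p[:,:,::-1])
manip.set_gripper(0.0,50); print("w",manip.current_grip_width(),manip.current_force().round(1))
manip.move_l(T+[0,0,.03],max_speed=.08); print(manip.current_grip_width(),manip.current_force().round(1),manip.current_time())
p,d=manip.grab_frame("scene"); cv2.imwrite("pics/s3.png",cv2.resize(p[120:300,120:340,::-1],None,fx=3,fy=3)); np.savez("s3.npz",p=p,d=d)
```

```text
[ 0.1 -0.7  0.4]
[0.4 0.4 0.7]
w 0.3843853405918189 [-1.2  0.5  5.7]
0.385861811896979 [ 0.2 -0.1 -0.9] 5.1583
```

View pics/w2.png

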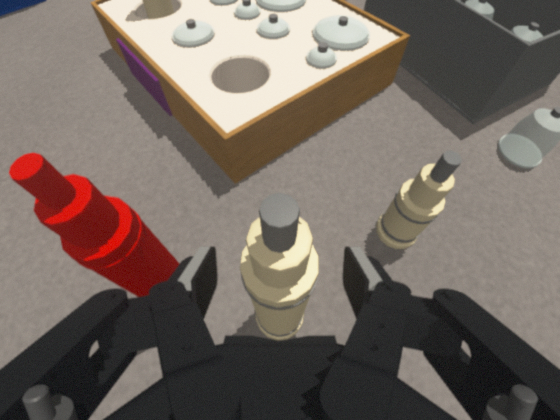

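View pics/s3.png

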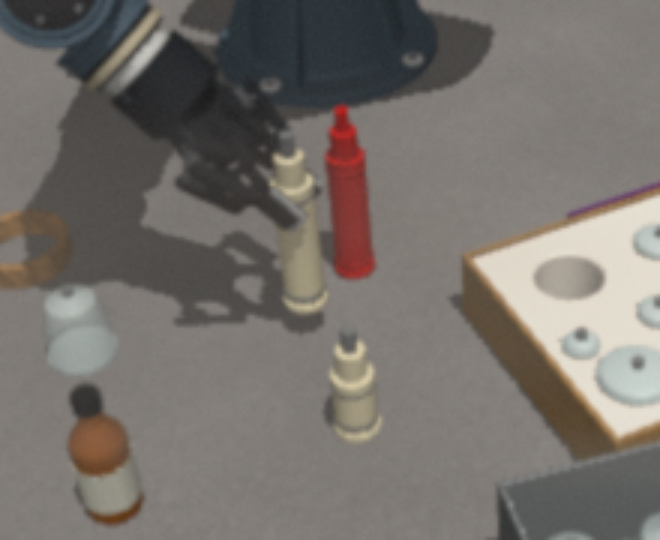

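The pump is held: the opening is 33 mm on the 34 mm barrel, and the crop shows it upright and lifted at (300,230). I'll lift higher, carry it over the well and measure the pump's axis there.

```bash
cat > m.py <<'E'
from h import *
def axis(n,g,zlo,zhi,save=None):
    p,d=manip.grab_frame(n); W=cloud(n,p,d)
    if save: cv2.imwrite(save,p[:,:,::-1])
    c=p.astype(int); cream=(c[...,0]-c[...,2]>12)&(c[...,0]>75)&(c[...,0]-c[...,1]<25)
    M=cream&(np.hypot(W[...,0]-g[0],W[...,1]-g[1])<.035)&(W[...,2]>zlo)&(W[...,2]<zhi)
    P=W[M]
    f=lambda a:np.hypot(P[:,0]-a[0]-a[2]*(P[:,2]-.15),P[:,1]-a[1]-a[3]*(P[:,2]-.15))-.017
    s=least_squares(f,[g[0],g[1],0,0],loss="soft_l1",f_scale=.001)
    return len(P),s.x.round(4),np.median(abs(s.fun)).round(5),(P[:,2].min().round(3),P[:,2].max().round(3))
E
python3 - <<'E'
from m import *
R=rot(np.radians(60),np.radians(45),-1)
g=np.array([.451,-.121,.110]); T=tcp(g,R)
manip.move_l(T+[0,0,.11],max_speed=.15)
w=np.array([.526,.0892,.220])
manip.move_l(tcp(w,R),max_speed=.12)
print(manip.current_grip_width(),manip.current_force().round(1),manip.current_time())
print(axis("scene",w,.122,.232,"pics/s4.png"))
print(axis("top",w,.10,.235,"pics/t4.png"))
E
```

```text
0.38220681913585947 [-0.7 -0.2 -2. ] 7.9
(420, array([0.5268, 0.0892, 0.0007, 0.0029]), np.float64(0.00078), (np.float64(0.123), np.float64(0.232)))
(193, array([0.5262, 0.0896, 0.0104, 0.0132]), np.float64(0.00081), (np.float64(0.112), np.float64(0.235)))
```

View pics/s4.png

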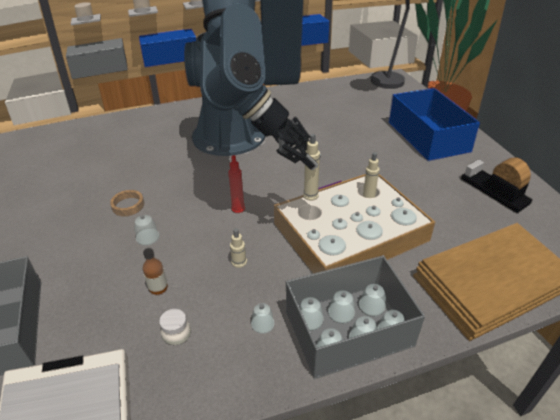

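View pics/t4.png

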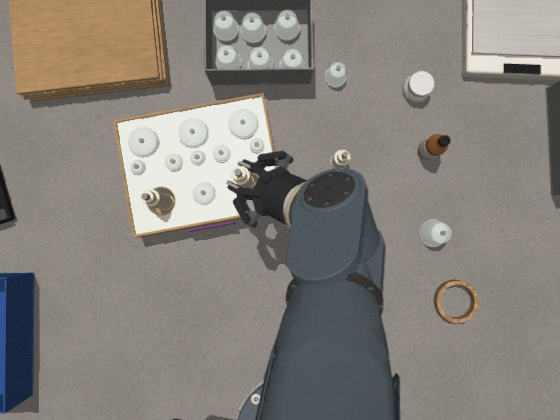

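The pump hangs upright, with a tilt under 0.02 rad, over the well at (0.5265,0.089). The scene view shows it at (312,170) above the well. I'll lower it, feeling for the floor.

Run:
```python
from m import *
R=rot(np.radians(60),np.radians(45),-1)
w=np.array([.526,.0892,.220])
for z,v in ((.14,.1),(.123,.05)):
    w[2]=z; manip.move_l(tcp(w,R),max_speed=v); print(z,manip.current_force().round(1))
f0=manip.current_force()[2]
while w[2]>.1125:
    w[2]-=.001; manip.move_l(tcp(w,R),max_speed=.02); f=manip.current_force()
    print(round(w[2],4),f.round(1))
    if f[2]-f0>5: break
print(manip.current_time(),manip.current_grip_width())
print(axis("scene",w,.08,.14,"pics/s5.png"))
```

```text
0.14 [-0.3  0.1 -1.7]
0.123 [-0.7  0.3 -1.6]
0.122 [ 0.6 -0.2 -2.4]
0.121 [-0.2 -0.4 -2.1]
0.12 [-0.1 -0.4 -2.1]
0.119 [ 0.8 -0.1 -2.5]
0.118 [-1.3 -0.   3.1]
0.117 [-4.7 -1.2 13.6]
10.9417 0.3831387760428883
(186, array([ 0.5235,  0.0939, -0.062 ,  0.0682]), np.float64(0.00122), (np.float64(0.08), np.float64(0.139)))
```

View pics/s5.png

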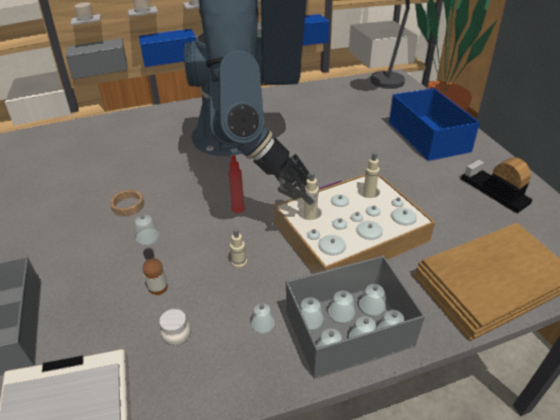

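The foot met the floor at a grasp height of 0.1175 m, against 0.118 m expected. The pump at (311,200) looks seated and upright. I'll ease the load, release and back out along the tool axis.

Run:
```python
from m import *
R=rot(np.radians(60),np.radians(45),-1)
w=np.array([.526,.0892,.1178]); T=tcp(w,R)
manip.move_l(T,max_speed=.02)
manip.set_gripper(0.7,30); print(manip.current_grip_width(),manip.current_force().round(1))
manip.move_l(T-.03*R[:,0],max_speed=.05)
manip.move_l(T-.16*R[:,0],max_speed=.12)
manip.dwell(.3)
print(manip.current_time(),manip.current_force().round(1))
print(axis("scene",w,.08,.13,"pics/s6.png"))
print(axis("top",w,.08,.13,"pics/t6.png"))
for n in("scene","top"):
    p,d=manip.grab_frame(n); W=cloud(n,p,d)
    for k,xy,lo,hi in (("long",(.526,.089),.08,.125),("short",(.5805,-.1105),.02,.055),("packed",(.497,.2685),.08,.125)):
        P=W[(np.hypot(W[...,0]-xy[0],W[...,1]-xy[1])<.035)]; B=P[(P[:,2]>lo)&(P[:,2]<hi)]
        T=P[P[:,2]>P[:,2].max()-.012]
        print(n,k,"zmax %.3f"%P[:,2].max(),"top",T.mean(0).round(3),fitc(B) if len(B)>10 else None)
    if n=="scene": cv2.imwrite("pics/s7.png",cv2.resize(p[120:290,200:440,::-1],None,fx=3,fy=3))
```

```text
0.6970696463156937 [-0.5 -0.  -0. ]
13.9 [ 0.1 -0.6  0.4]
(222, array([0.5271, 0.0902, 0.0026, 0.012 ]), np.float64(0.00076), (np.float64(0.08), np.float64(0.13)))
(52, array([ 0.5267,  0.0902,  0.0065, -0.004 ]), np.float64(0.00028), (np.float64(0.083), np.float64(0.13)))
scene long zmax 0.180 top [0.53  0.088 0.175] (array([0.52704417, 0.08995006]), np.float64(0.000774167763509255))
scene short zmax 0.109 top [ 0.583 -0.111  0.103] (array([ 0.58091062, -0.1107604 ]), np.float64(0.0007339058701911084))
scene packed zmax 0.181 top [0.501 0.265 0.176] (array([0.4973273 , 0.26795853]), np.float64(0.0010709694115254367))
top long zmax 0.182 top [0.526 0.09  0.177] (array([0.52622945, 0.09032157]), np.float64(0.00019866157968714132))
top short zmax 0.107 top [ 0.58  -0.109  0.103] (array([ 0.5803081 , -0.11017647]), np.float64(0.00021229425214399147))
top packed zmax 0.180 top [0.497 0.268 0.176] (array([0.49726225, 0.26864882]), np.float64(0.0002552465381532483))
```

View pics/s7.png

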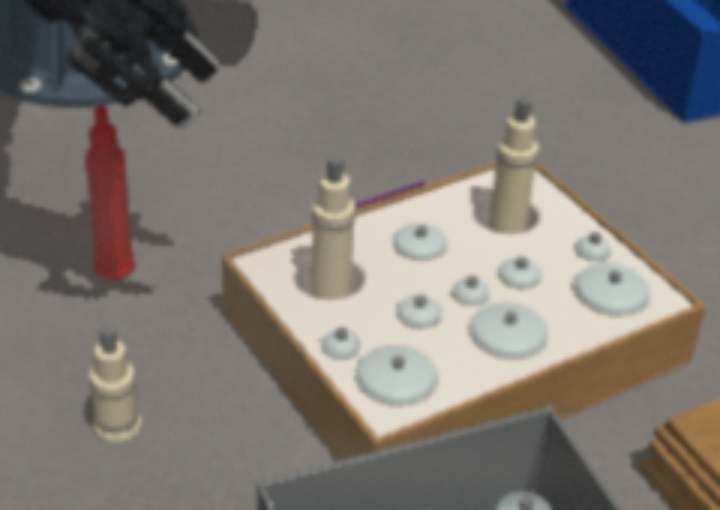

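The crop shows the long pump upright in its well at (333,235), its top level with the packed pump's. The short pump and the red one are still standing, and the gripper is clear in the air.

```bash
python3 -c "
from bench import manip
print(manip.sign_off(), manip.current_time())"
```

```text
the job is handed in; nothing more can be done
the job is handed in; nothing more can be done
```

The long cream pump now stands nozzle up in the empty well, and I handed the job in at about 14 s of the 38 s allowed. I gripped it 110 mm above the foot with a 45° tilted tool, lowered it until the foot met the well floor, then released and backed out.

The last camera checks, with the calibration good to about 2 mm:

| Item | Result |
|---|---|
| Sideways from the well's axis | about 1.5 mm (limit 25 mm) |
| Tilt | under 0.02 rad (limit 0.175 rad) |
| Pump top | 0.180–0.182 m, same as the packed pump, so the foot is on the floor |
| Short and packed pumps | less than 1 mm from where they started |
| Tool force | about zero, with the gripper clear of everything |

- **Disagreeing checks:** The network's first positions for the well were off, so I used my own fit of the rim. One axis fit, taken while the gripper still held the pump in the well, suggested about 0.09 rad of tilt. I put that down to the fingers blocking the view, and both cameras showed the pump upright after release.
- **Red look-alike:** It was not touched and is still standing in the last picture, but I did not re-measure its position.

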